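# Find and press the concealed catch of the medicine box

## Robot

A 6-joint arm with a two-finger parallel gripper is mounted at the origin on a cart in front of the work surface, level with it; the furniture and walls round the work are solid. World frame = base frame: x ahead of the robot, y to its left, z up, the work surface at z = 0. Lengths are in m, angles in rad, forces in N, time in s.
With the tool pointing down it reaches from about 0.35 to 0.925 m from the base axis. Payload 6.4 kg.
Tool frame: the origin (TCP) lies on the centre line of the jaws, within the pads' length; the fingertips stand 14 mm ahead of it and the grasp point (between the pads) lies 5 mm behind it; z points along the fingers, y is the line along which they close (so a half turn about z gives the same grasp; the last joint's range is limited). The gripper opens to 94 mm and grips with 3 to 60 N. Pads are 16 mm wide; open, the fingers measure 119 mm over their backs; the gripper's body (75 mm by 177 mm) begins 78 mm behind the grasp point.
Start: joints at [-1.359, 0.245, 1.558, -0, 1.339, -0.174], TCP at [0.245, -0.602, 0.219] pointing down, gripper open.
Joint ranges: [-3.13, 3.13], [-1.02, 2.26], [0.13, 2.54], [-0.95, 4.09], [0.21, 2.88], [-2.74, 2.74]. Speed limits (rad/s): [2.57, 2.57, 3.14, 3.14, 3.14, 3.14].

## Interface

Orientations are given as a 3x3 rotation matrix whose columns are the frame's x, y, z axes.
In Python, from plant import env gives the robot as it stands.
- The arm moves only by the shell command python3 -m crank 'ROWS'. ROWS is text: rows parted by semicolons, each of 7 numbers parted by spaces: the shift along the world's x, y, z in units of 4 cm (1.0 is 4 cm), then the turn, a rotation vector about the world's x, y, z in units of 5 degrees (1.0 is 5 degrees), then the gripper command: -1 is shut, 1 is fully open, values between are in proportion. A call has 1 to 20 rows; each row shifts and turns the commanded pose from where the row before left it; what a row does not reach is not made up. A row lasts 1/8 s, in which the tool goes at most 62.5 mm and 10.7 degrees, less where a joint would pass 70% of its speed; a pose out of reach is approached as far as the arm can. A call with a number of a shift or a turn outside -1 to 1 is refused whole. A call with a gripper value outside its range is refused whole. The fingers move at their own pace and stop on an object; the grip force is fixed at half the most. Time passes only in rows, so rows that do not move let the fingers close. It gives the time, the measured TCP pose, the force, the opening and the grip force at its end, in the units of the state.
- env.state(): the state, without advancing time (a new reading comes with each control period).
- env.get_image(name): name is "scene" or "top" or "wrist"; returns the picture (400x640x3 uint8, red, green, blue); there is no depth.
- env.camera_info(name): a dict with "vfov" (degrees; the focal length in pixels is half the picture's height over the tangent of half this angle, whatever the lens; pixels are square), "cx", "cy" (the principal point, pixels), "view" (4x4, takes a point from world to camera coordinates). Camera axes: x right, y up, looking along -z (the intrinsics and any distortion apply to the point x, -y, -z); pixel columns grow to the right and rows downward; lengths in m; the calibration is good to about 2 mm. A picture is of the moment at which its call begins: read the wrist's pose just before it. camera_info takes no time and is no camera call; for the wrist camera it gives the pose at the moment of the call.
- env.sign_off(): hands the job in; it is judged then, once.
Trained networks look in the newest picture that a camera, given by its name, has taken for a name from the list of things; names that differ only in an ending like _2 or _b are one class to them, and where a whole thing is asked for, a point or a joint stands for the part that bears it (a point fixed in the world has none). Each returns a list of dicts, best first, with "p" (0 to 1); they miss things now and then, are a little off and sometimes report something else, mostly with a low value. They report only what shows in the picture. A call takes as long as a camera call.
- env.trace(camera, target): "region" (400x640 bool, what is visible of it) and "bbox" ([left, top, width, height] in pixels, round what is visible of it).
The state is a dict: "t": time; "qpos": joint angles; "joint_velocities": joint speeds; "joint_torque": joint torques, N m; "ee_pos": TCP position; "ee_rot": TCP orientation; "ft_force": force on the tool from outside, world axes, zero at the start; "ft_torque": the same for the moment, N m; "opening": opening from 0.0 (shut) to 1.0 (fully open); "grip_force": force on a finger pad.
Only numpy, scipy, OpenCV 4.12 (cv2) and the standard library are available. Lean on these libraries where they do the work, as an engineer would, in place of code of your own. Each camera call takes 0.05 s, during which the arm holds its last target. There are 200 camera calls.

## Task

The child-safe medicine box beside the hob has a concealed catch: one of the four identical wooden inlays in its lid, and nobody can tell which by looking. Feel over the inlays with the fingertips, pressing gently, until you find the one that gives; push it all the way down so that the drawer springs open, then take the hand away and leave the drawer open. Only touch and press: do not pick up or push anything else about.

Things in the scene. Friction and masses are not known exactly. Their poses are not given: they have to be found in the camera images.
- medicine_box: White box with a flat lid, 140 x 140 mm, 70 mm high, standing on the worktop to the left or to the right of the hob; it is heavy and gripped there (does not slide or lift). Origin: centre of its underside, on the worktop; z up, -x is the drawer side, which faces roughly to the robot.
- lid (a point): Middle of the lid, 68 mm above the box's origin, level with the tops of 4 wooden inlays, axes as the box. Inlays: 46 mm square, centres at x = +-25, y = +-25 mm from here. They lie 2 mm below the white rim and the 4 mm ribs between them, which stop a fingertip that overlaps them: press mid-inlay. Three are rigid; one, a different one each time, is the catch and looks the same.
- catch (a joint): How far the live inlay is pressed in, m: 0 up, 0.008 fully down (stop). It yields straight down at about 3.5 N with no spring and stays where it is left; a rigid inlay does not yield at all.
- box_drawer (a joint): How far the drawer (wooden front, 118 mm wide, 34 mm high, low in the box's -x side) stands out, m: 0 shut, 0.03 open. Geared to the catch: it comes out 3.75 mm for each mm that the catch goes down. Its front is flush, with no handle or gap to pull on; it needs no pull.
- mug: Green mug, 86 mm wide, 118 mm with its handle, 96 mm high, loose, on the other side of the hob from the box. A bystander. Origin: centre of its underside.
- salt_shaker: Salt shaker, 44 mm wide, 90 mm high, loose, standing 10 to 13 cm behind the middle of the box (box +x, and to its -y). A bystander. Origin: centre of its underside.
- spice_jar: Spice jar with a red cap, 45 mm wide, 106 mm high, loose, standing 10 to 13 cm behind the middle of the box (box +x, and to its +y). A bystander. Origin: centre of its underside.

How it is judged:
By the outcome, as a careful person would: the job done as asked, in the order asked, and still so for the second after the job is handed in, with the robot touching nothing.
It also fails if it takes over 51 s, if anything falls off the work surface, if the arm or the gripper's body presses on something with over 40 N, if the wrist force passes 120 N, or if a joint passes its speed limit or range.

## Working session

There is one attempt and no reset: what is moved stays moved. The work goes in short steps, Python scripts to look and compute and a shell command to move; the robot and the scene stay as the last step left them, time stands still between calls to the robot, and variables do not carry over. Pictures are saved under pics/ and viewed, at most 10 in all, crops included, and the job is handed in when it is done.

```bash
mkdir -p pics; cat > h.py <<'E'
import numpy as np, cv2
from plant import env
def shot(c,f):
    im=env.get_image(c); cv2.imwrite('pics/'+f,im[:,:,::-1]); return im
def ray(c,u,v,z):
    i=env.camera_info(c); f=200/np.tan(np.radians(i['vfov'])/2); V=np.array(i['view'])
    d=V[:3,:3].T@np.array([(u-i['cx'])/f,-(v-i['cy'])/f,-1]); o=-V[:3,:3].T@V[:3,3]
    return o+d*(z-o[2])/d[2]
E
python3 - <<'E'
from h import *
print({k:v for k,v in env.camera_info('top').items()})
for c in('top','scene'):
    shot(c,c+'0.png')
    for n in('medicine_box','lid','mug','salt_shaker','spice_jar'):
        r=env.trace(c,n)
        if r: 
            m=r[0]['region']; v,u=np.nonzero(m); print(c,n,r[0]['p'],r[0]['bbox'],ray(c,u.mean(),v.mean(),.07).round(3), cv2.minAreaRect(np.c_[u,v].astype(np.float32)))
E
```

```text
{'vfov': 57.98519245874905, 'cx': 314.6369307171352, 'cy': 199.8644350335828, 'view': array([[ 2.69096046e-02, -9.99637497e-01, -8.64421417e-04,
        -7.82285030e-03],
       [ 9.98295117e-01,  2.68286432e-02,  5.18370840e-02,
        -5.26751743e-01],
       [-5.17951017e-02, -2.25786311e-03,  9.98655180e-01,
        -1.10067923e+00],
       [ 0.00000000e+00,  0.00000000e+00,  0.00000000e+00,
         1.00000000e+00]])}
top medicine_box 0.69 [416.1, 198.7, 53.9, 49.5] [ 0.458 -0.367  0.07 ] ((443.38092041015625, 225.33193969726562), (48.89432907104492, 53.977970123291016), 88.36341857910156)
top lid 0.72 [420.2, 202.5, 52.2, 47.6] [ 0.46  -0.367  0.07 ] ((444.0, 226.0), (54.0, 50.0), 0.0)
top mug 0.79 [159.4, 202.0, 44.3, 24.9] [0.472 0.4   0.07 ] ((179.9959259033203, 212.95492553710938), (29.2430419921875, 40.56001281738281), 84.80557250976562)
top salt_shaker 0.55 [446.3, 178.9, 15.6, 15.0] [ 0.579 -0.399  0.07 ] ((453.52947998046875, 184.61766052246094), (13.581995010375977, 17.70509910583496), 75.96376037597656)
top spice_jar 0.57 [417.3, 181.4, 29.4, 19.1] [ 0.565 -0.338  0.
[... 194 characters left out ...]
3730469, 262.319580078125), (60.98403549194336, 54.21743392944336), 21.501436233520508)
scene lid 0.7 [382.7, 233.8, 71.6, 64.4] [ 0.411 -0.395  0.07 ] ((417.8059387207031, 262.4075927734375), (59.5028076171875, 54.73054504394531), 25.463346481323242)
scene mug 0.61 [202.2, 149.8, 17.8, 21.4] [0.47  0.431 0.07 ] ((211.0, 160.0), (24.0, 16.0), 90.0)
scene salt_shaker 0.76 [435.9, 225.9, 15.8, 18.6] [ 0.563 -0.414  0.07 ] ((447.8082275390625, 235.82192993164062), (14.400341987609863, 19.697019577026367), 24.443954467773438)
scene spice_jar 0.74 [417.7, 213.8, 18.4, 22.2] [ 0.571 -0.341  0.07 ] ((424.0882873535156, 224.64707946777344), (16.00735092163086, 21.585670471191406), 14.03624439239502)
```

View pics/top0.png

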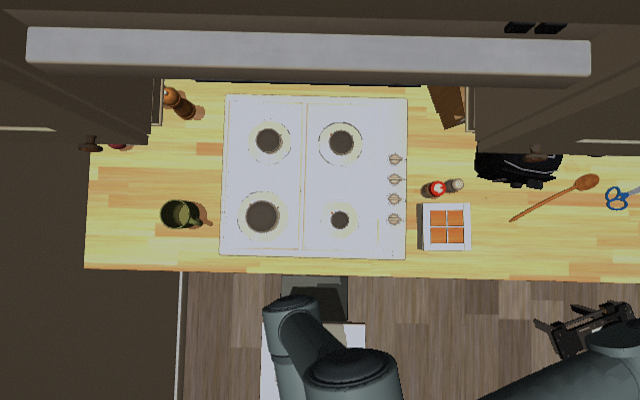

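View pics/scene0.png

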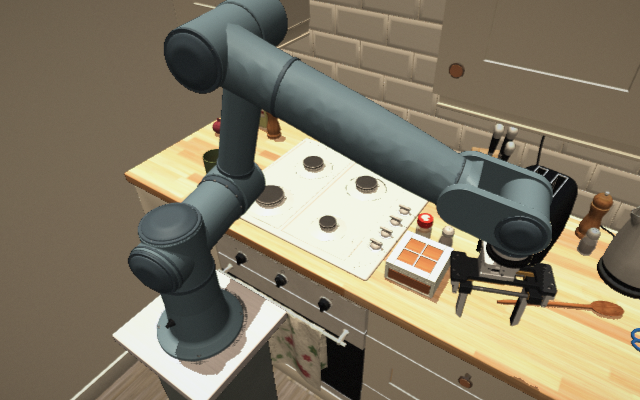

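The top view shows the box right of the hob, with its inlays centred near (447,227) px. The jar and shaker are behind it at (435,189) and (457,185). I'll shut the gripper and go above it.

```bash
python3 -m crank '0.6 0.9 0 0 0 0 -1; 0.6 0.9 0 0 0 0 -1; 0.6 0.9 0 0 0 0 -1; 0.6 0.9 0 0 0 0 -1; 0.6 0.9 0 0 0 0 -1; 0.6 0.9 0 0 0 0 -1; 0 0 0 0 0 0 -1; 0 0 0 0 0 0 -1'
python3 - <<'E'
from h import *
s=env.state(); print(s['t'],s['ee_pos'],np.round(s['ee_rot'],3),s['ft_force'],s['opening'])
shot('wrist','w1.png'); r=env.trace('wrist','lid')
print([(k['p'],k['bbox']) for k in r]); print(env.camera_info('wrist'))
E
```

```text
t: 1.6
ee_pos: [0.3885, -0.3867, 0.2197]
ee_rot: [[0.926, 0.376, 0.0], [0.376, -0.926, -0.001], [-0.0, 0.001, -1.0]]
ft_force: [0.5, 0.8, -0.2]
opening: 0.183
grip_force: 0.0
1.6 [ 0.38846541 -0.38668024  0.21965098] [[ 0.926  0.376  0.   ]
 [ 0.376 -0.926 -0.001]
 [-0.     0.001 -1.   ]] [ 0.50205234  0.75312714 -0.22681888] 0.18280803238433746
[(0.76, [256.1, 36.0, 169.8, 172.7])]
{'vfov': 69.04587025516058, 'cx': 320.90777834271137, 'cy': 197.26774848689578, 'view': array([[ 3.73945086e-01, -9.27450643e-01, -6.14273410e-04,
        -5.04143166e-01],
       [ 9.03032643e-01,  3.64250648e-01, -2.27713661e-01,
        -1.85395470e-01],
       [ 2.11416931e-01,  8.45976956e-02,  9.73727945e-01,
        -4.38647456e-01],
       [ 0.00000000e+00,  0.00000000e+00,  0.00000000e+00,
         1.00000000e+00]])}
```

View pics/w1.png

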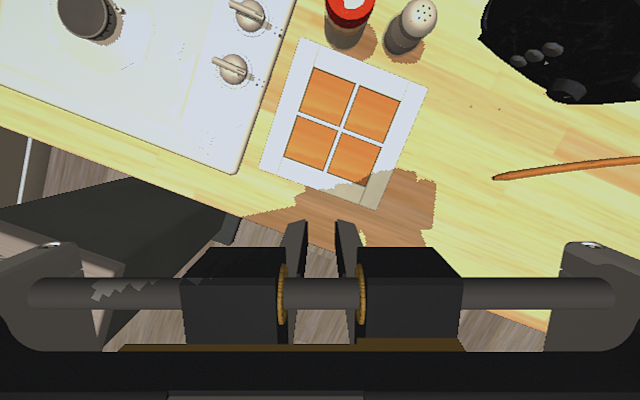

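The wrist picture shows the lid's four inlays clearly, at about (327,91), (375,112), (310,140) and (358,160) px. The jar and shaker are beyond them at (350,20) and (410,25).

```bash
python3 - <<'E'
from h import *
im=cv2.imread('pics/w1.png'); 
P=[]
h=cv2.cvtColor(im,cv2.COLOR_BGR2HSV)
m=cv2.inRange(h,(5,130,120),(18,255,255)); m[:40]=0;m[200:]=0;m[:,:270]=0;m[:,420:]=0
m=cv2.morphologyEx(m,cv2.MORPH_OPEN,np.ones((3,3)))
n,l,st,c=cv2.connectedComponentsWithStats(m)
for k in range(1,n):
    if st[k,4]>300: print(st[k,4],c[k].round(1),ray('wrist',*c[k],.068).round(4))
for p in [(327,91),(375,112),(310,140),(358,160)]: print(p,ray('wrist',*p,.068).round(4))
E
```

```text
1973 [326.4  96.8] [ 0.481  -0.3558  0.068 ]
1888 [371.  114.2] [ 0.4825 -0.4057  0.068 ]
1779 [310.1 142.9] [ 0.4311 -0.3573  0.068 ]
1696 [353.3 158.9] [ 0.4327 -0.407   0.068 ]
(327, 91) [ 0.4866 -0.3542  0.068 ]
(375, 112) [ 0.4861 -0.4087  0.068 ]
(310, 140) [ 0.4339 -0.3561  0.068 ]
(358, 160) [ 0.4335 -0.4122  0.068 ]
```

```bash
python3 - <<'E'
from h import *
def seg(f,c,x0,x1,y0,y1):
    im=cv2.imread('pics/'+f)
    h=cv2.cvtColor(im,cv2.COLOR_BGR2HSV)
    m=cv2.inRange(h,(5,130,120),(18,255,255)); k=np.zeros_like(m);k[y0:y1,x0:x1]=m[y0:y1,x0:x1]
    v,u=np.nonzero(k); print(c,len(u),u.mean(),v.mean(),ray(c,u.mean(),v.mean(),.068).round(4))
    return k
seg('top0.png','top',424,468,206,246)
seg('scene0.png','scene',394,442,236,274)
k=seg('w1.png','wrist',270,420,40,200)
im=cv2.imread('pics/w1.png'); im[k>0]=(255,0,0)
cv2.imwrite('pics/c.png',cv2.resize(im[20:220,240:440],None,fx=3,fy=3,interpolation=0))
# where would TCP fingertip project
s=env.state(); i=env.camera_info('wrist'); f=200/np.tan(np.radians(i['vfov'])/2)
p=np.array(i['view'])@np.r_[s['ee_pos']-[0,0,.014],1]; print(i['cx']+f*p[0]/-p[2], i['cy']+f*p[1]/p[2],s['opening'],i.keys())
E
```

```text
top 887 446.4689966178129 226.37316798196167 [ 0.4567 -0.3813  0.068 ]
scene 739 419.8673883626522 254.97834912043302 [ 0.4561 -0.3804  0.068 ]
wrist 8211 344.78041651443186 125.51820728291317 [ 0.4616 -0.3847  0.068 ]
320.7981579687984 232.2503876013607 0.09757115395708711 dict_keys(['vfov', 'cx', 'cy', 'view'])
```

View pics/c.png

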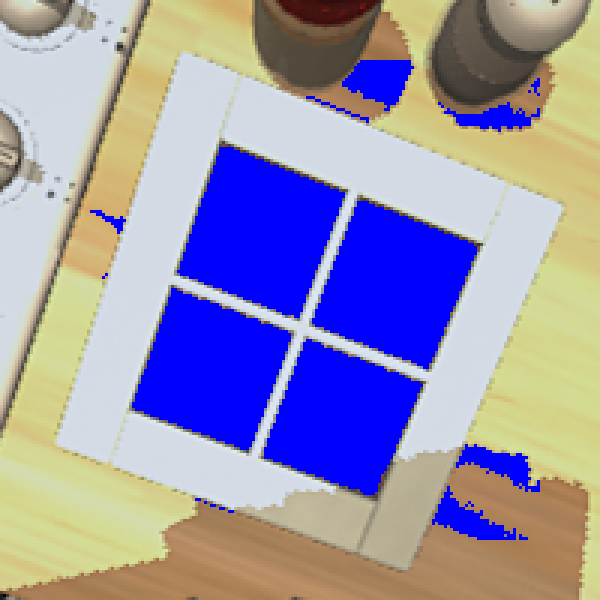

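All three cameras put the lid centre at about (0.457, -0.3815). First I'll feel the near right inlay, at (0.433,-0.407).

```bash
python3 -m crank '0.6 -0.25 0 0 0 0 -1; 0.5 -0.25 -0.6 0 0 0 -1; 0 0 -0.9 0 0 0 -1; 0 0 -0.9 0 0 0 -1; 0 0 -0.7 0 0 0 -1; 0 0 0 0 0 0 -1; 0 0 0 0 0 0 -1'
python3 -m crank '0 0 -0.1 0 0 0 -1; 0 0 -0.1 0 0 0 -1; 0 0 0 0 0 0 -1'
```

```text
t: 2.58
ee_pos: [0.4328, -0.4075, 0.0967]
ee_rot: [[0.927, 0.375, 0.001], [0.375, -0.927, -0.002], [0.0, 0.002, -1.0]]
ft_force: [-0.1, 0.2, 0.2]
opening: 0.009
grip_force: 0.0
t: 2.95
ee_pos: [0.4325, -0.4061, 0.0874]
ee_rot: [[0.926, 0.376, -0.0], [0.376, -0.926, 0.0], [-0.0, -0.0, -1.0]]
ft_force: [0.5, 0.7, 1.1]
opening: -0.0
grip_force: 0.0
```

```bash
for i in 1 2 3; do python3 -m crank '0 0 -0.05 0 0 0 -1; 0 0 0 0 0 0 -1' | grep -E 'pos|force'; done
```

```text
ee_pos: [0.4326, -0.4061, 0.0853]
ft_force: [-0.8, -0.2, -1.2]
grip_force: 0.0
ee_pos: [0.4325, -0.4061, 0.0832]
ft_force: [-0.4, -0.0, -0.3]
grip_force: 0.0
ee_pos: [0.4327, -0.4064, 0.0823]
ft_force: [-1.5, 1.7, 4.8]
grip_force: 2.4
```

```bash
for i in 1 2; do python3 -m crank '0 0 -0.03 0 0 0 -1; 0 0 0 0 0 0 -1; 0 0 0 0 0 0 -1' | grep -E 'pos|ft_force'; done
```

```text
ee_pos: [0.4328, -0.4064, 0.0822]
ft_force: [-3.1, 4.7, 11.0]
ee_pos: [0.4328, -0.4065, 0.0822]
ft_force: [-6.1, 5.7, 18.3]
```

Rigid: 18 N without any travel. Next is the near left inlay.

```bash
python3 -m crank '0 0 0.4 0 0 0 -1; 0 0.6 0 0 0 0 -1; 0 0.6 0 0 0 0 -1; 0 0 0 0 0 0 -1; 0 0 -0.25 0 0 0 -1; 0 0 0 0 0 0 -1'| grep -E 'pos|ft_force'; for i in 1 2 3; do python3 -m crank '0 0 -0.05 0 0 0 -1; 0 0 0 0 0 0 -1; 0 0 0 0 0 0 -1' | grep -E 'pos|ft_force'; done
```

```text
ee_pos: [0.4321, -0.3585, 0.0839]
ft_force: [0.1, -0.8, -0.8]
ee_pos: [0.4326, -0.3584, 0.0831]
ft_force: [0.1, 0.3, -0.2]
ee_pos: [0.4328, -0.3585, 0.0813]
ft_force: [-0.1, -0.1, 1.8]
ee_pos: [0.4328, -0.3585, 0.0792]
ft_force: [0.4, -0.7, 2.3]
```

This inlay gives (0.0792 at about 2 N), so I'll push it to the stop.

```bash
for i in 1 2 3 4; do python3 -m crank '0 0 -0.05 0 0 0 -1; 0 0 0 0 0 0 -1; 0 0 0 0 0 0 -1' | grep -E 'pos|ft_force'; done
```

```text
ee_pos: [0.4327, -0.3583, 0.077]
ft_force: [1.4, -1.3, 2.5]
ee_pos: [0.4326, -0.3581, 0.0749]
ft_force: [0.9, -0.0, 1.5]
ee_pos: [0.4326, -0.3582, 0.0742]
ft_force: [-2.3, 1.8, 11.3]
ee_pos: [0.4327, -0.3582, 0.0741]
ft_force: [-6.3, 5.8, 23.2]
```

It's at the stop, 8 mm down. Now I'll lift straight up, withdraw and check.

```bash
python3 -m crank '0 0 0.4 0 0 0 -1; 0 0 0.8 0 0 0 -1; 0 0 1 0 0 0 -1; 0 0 1 0 0 0 -1; -0.5 -0.4 0.5 0 0 0 -1; -0.7 -0.5 0 0 0 0 -1; -0.7 -0.5 0 0 0 0 -1; 0 0 0 0 0 0 -1; 0 0 0 0 0 0 -1'
python3 - <<'E'
from h import *
a=shot('wrist','w2.png'); b=shot('scene','s2.png')
b=cv2.resize(b[200:330,340:500],None,fx=3,fy=3); a=cv2.resize(a,(624,390))
cv2.imwrite('pics/both.png',np.vstack([cv2.resize(b,(320,260)),cv2.resize(a,(320,200))])[:,:,::-1])
E
```

```text
t: 8.95
ee_pos: [0.3568, -0.4135, 0.2186]
ee_rot: [[0.926, 0.376, -0.0], [0.376, -0.926, 0.001], [0.0, -0.001, -1.0]]
ft_force: [0.3, -0.1, 0.4]
opening: 0.004
grip_force: 0.0
```

View pics/both.png

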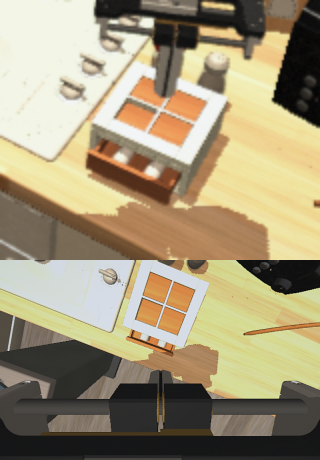

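The drawer stands open at the front of the box, at about (135,175) px in the scene crop. The hand is clear, and the jar and shaker haven't moved.

```bash
python3 -c "
from plant import env
print(env.sign_off())"
```

```text
the job is handed in; nothing more can be done
None
```

The catch was the near left inlay (drawer side, towards the hob): I pressed it down 8 mm to its stop, the drawer sprang open and stayed open, and the hand is clear; the job was handed in at about 9 s.

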